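Load the engraver's block behind the engraving station's guard

TASK

Swing the engraving station's clear guard right up, slide the round steel engraver's block along the bench (without lifting or tipping it) into the bay until it sits fully home against the back stop, then lower the guard until it is fully closed, without slamming it. Leave everything else on the bench where it is.

Things in the scene. Friction and masses are not known exactly. Their poses are not given: they have to be found in the camera images.
- station: Fixed engraving station: grey and aluminium rear unit, 170 mm wide, 140 high, with a guarded bay in front. Origin on the bench, where the middle of the block's underside lies when home. +x points into the bay (away from its open mouth), z up. The bay has no floor: the block slides on the bench. Back stop: face at x = 46, 22 high.
- mouth (a point): Middle of the bay mouth, at station x = -70 mm, y = 0, on the bench. Two steel side rails 20 mm high, inner faces at station y = +-49, run from x = -48 back to the stop; in front they flare out, outermost corners at x = -71, y = +-68.
- nose (a point): Front end of the fixed spindle nose (26 mm thick, along station x) over the back of the bay: station x = 34, y = 0, z = 78 mm; it runs back to x = 70. The block passes under it.
- guard (a joint): Guard hinge, rad: 0 closed, grows as its front edge swings up and back, stop at 1.75. A stiff hinge: the guard (0.3 kg) stays where it is left; about 3 to 5 N at the bar moves it. It may start up to 0.2 ajar. At about 1.5 or more there is room above the bay for a gripper.
- guard_bar (a point): Middle of the guard's level pull bar: round steel, 10 mm thick, 120 long, along station y, carried by an arm at each end; clear gap 36 mm to the front panel behind it. Can be hooked from below, pressed from above or pinched. Closed it is at station x = -107, y = 0, z = 90 mm; it swings about the hinge on a 172 mm radius.
- guard_hinge (a point): Middle of the guard's hinge line, along station y, at station x = 65, y = 0, z = 95 mm. The guard is a clear box in an aluminium frame: top 127 mm long and 152 wide forward of the hinge, front panel hanging 73 down from its front edge, side walls 55 deep.
- block_center (a point): Engraver's block to load: round steel base, 92 mm diameter, 34 high, with two steel jaws on top (together 49 x 46 mm, up to 60 high). 0.5 to 0.9 kg. This point is on its axis, 30 mm above its underside. Starts left or right of the bay's mouth, the wooden bowl on the other side.
- bowl_mid (a point): Bystander: dark wooden round bowl, 104 mm across, 48 high, beside the bay's mouth on the other side from the block. Point at its centre half-way up.
- jar_mid (a point): Bystander: amber glass jar, upright, 60 mm diameter, 54 high, standing in front of the mouth to its left. Point at its centre half-way up.
- tin_mid (a point): Bystander: plain aluminium can, upright, 60 mm diameter, 50 high, standing in front of the mouth to its right. Point at its centre half-way up.
- hammer: Bystander: hammer lying on the right of the bench, 220 mm long along its x.
- bench_block: Bystander: flat square steel block 90 x 90 x 25 mm on the left of the bench. Origin at its underside.
- mandrel: Bystander: tapered wooden stick lying on the left of the bench, 200 mm long along its x.
- tray: Bystander: grey tray with compartments, 150 x 220 x 35 mm, on the right of the bench. Origin at its underside.

How it is judged (in metres and radians):
On the way, in this order (a step that is already met when the one before it is completed fails the run):
1. the guard is swung up past 1.2 rad (value of joint guard above 1.2 rad), for 0.2 s.
2. with the guard still up, the block is home in the bay (x of block_center in the frame of station between -0.007 and 0.007 m and y of block_center in the frame of station between -0.007 and 0.007 m and height (world z) of block_center below 0.035 m and angle between block_center's own z axis and vertical below 0.08 rad and value of joint guard above 0.9 rad), for 0.2 s.
At the end, for the whole second after the job is handed in: The block stands on the bench in the bay, at rest, its centre within 7 mm of the home point along the station's x and y, and the guard is closed to within 0.05 rad (x of block_center in the frame of station between -0.007 and 0.007 m and y of block_center in the frame of station between -0.007 and 0.007 m and height (world z) of block_center below 0.035 m and angle between block_center's own z axis and vertical below 0.08 rad and value of joint guard below 0.05 rad and linear speed of block below 0.01 m/s); the robot touches nothing.
It fails at once if the block is lifted more than 15 mm off the bench or tipped by more than 0.25 rad (height (world z) of block_center above 0.045 m or angle between block_center's own z axis and vertical above 0.25 rad).
It fails at once if the guard slams: faster than 2.5 rad/s in the last 0.2 rad of closing (value of joint guard below 0.2 rad and velocity of joint guard below -2.5 rad/s).
It fails at once if a bystander is moved more than 25 mm (distance of any of bowl_mid, jar_mid, tin_mid, hammer, bench_block, mandrel, tray from where it was at the start of the episode above 0.025 m).
It also fails if it takes over 72 s, if anything falls off the work surface, if the arm or the gripper's body presses on something with over 40 N, if the wrist force passes 120 N, or if a joint passes its speed limit or range.

ROBOT

A 6-joint arm with a two-finger parallel gripper is mounted at the origin on the work surface. World frame = base frame: x ahead of the robot, y to its left, z up, the work surface at z = 0. Lengths are in mm, angles in rad, forces in N, time in s.
With the tool pointing down it reaches from about 275 to 1000 mm from the base axis. Payload 8.4 kg.
Tool frame: the origin (TCP) lies midway between the tips of the shut fingers; the grasp point (between the pads) lies r.grip_point_offset behind it (r.grip_point_offset is the distance from the TCP to the grasp point, in mm); z points along the fingers, y is the direction in which the jaws open and shut (so a half turn about z gives the same grasp; the last joint's range is limited). The gripper opens to 85 mm and grips with 20 to 120 N. Pads are 22 mm wide; open, the fingers measure 114 mm over their backs; the gripper's body (76 mm by 85 mm) begins 54 mm behind the grasp point. The pads swing forward as they close: fully open they stand 13 mm farther back than shut.
Start: joints at [1.222, 0.353, 1.633, -0, 1.155, -0.002], TCP at [212.43, 587.794, 231.281] pointing down, gripper open.
Joint ranges: [-2.63, 2.63], [-0.92, 2.1], [0.06, 2.66], [-1.3, 4.44], [0, 2.69], [-3.02, 3.02]. Speed limits (rad/s): [2.22, 2.22, 2.79, 3.14, 3.14, 3.14].

INTERFACE

Orientations are given as [roll, pitch, yaw] about the fixed x, y, z axes, in that order (R = Rz(yaw) Ry(pitch) Rx(roll)).
In Python, from rig import r gives the robot as it stands.
- The arm moves only by the tool move_arm, never from a script. Its argument "targets" is one flat list of numbers, 5 for each row, row after row: the gripper's target within -1 to 1 (fully open at 1, half-way at 0, shut at -1), then the shift along the tool's x, y, z in cm, then the turn about the tool's z in degrees. In form: [gripper, tx, ty, tz, turn, gripper, tx, ty, tz, turn, ...]. A call has 1 to 10 rows; each row is the pose to reach, as a shift and turn from the pose commanded when the call began, along the tool's axes at that moment; what a row does not reach only later rows make up. A row lasts 1/10 s, in which the tool goes at most 50 mm and 8.59 degrees, less where a joint would pass 70% of its speed; a pose out of reach is approached as far as the arm can. A call with a gripper value outside its range is refused whole. The fingers move at their own pace and stop on an object; "squeeze" is the grip in N (left out, the last holds). Time passes only in rows, so rows that repeat a pose let the fingers close. It gives the time, the measured TCP pose, the force and the opening at its end, in the units of the state.
- r.sense(): the state, without advancing time (a new reading comes with each control period).
- r.grab_frame(name): name is "side" or "top" or "wrist"; returns a dict with "img" (384x512x3 uint8, blue, green, red), "K" (3x3 intrinsics, pixels), "k1" (the pictures are not rectified: a ray, as slopes to the right and down, at radius r is drawn at 1 + k1 r^2 times it, then the intrinsics apply), "world_to_cam" (4x4, takes a point from world to camera coordinates). Camera axes: x right, y down, z forward; pixel columns grow to the right and rows downward; lengths in mm; the calibration is good to about 2 mm. A picture is of the moment at which its call begins. There is no depth.
- r.sign_off(): hands the job in, once; it reports no verdict.
Trained networks look in a picture, given as the dict that the camera call returned (one of the last four; its "shot" number tells which), for a name from the list of things; names that differ only in an ending like _2 or _b are one class to them, and where a whole thing is asked for, a point or a joint stands for the part that bears it (a point fixed in the world has none). Each returns a list of dicts, best first, with "conf" (0 to 1); they miss things now and then, are a little off and sometimes report something else, mostly with a low value. They report only what shows in the picture. A call takes as long as a camera call.
- r.outline_of(picture, thing): "region" (384x512 bool, what is visible of it).
- r.mark_of(picture, thing): "position" ([x, y, z] in mm, in world coordinates, good to about 4 mm: a listed point, or the origin of a listed thing).
The state is a dict: "clock": time; "qpos": joint angles; "qvel": joint speeds; "joint_efforts": joint torques, N m; "eef_pos": TCP position; "tcp_rot": TCP orientation; "contact_force": force on the tool from outside, world axes, zero at the start; "wrist_torque": the same for the moment, N m; "opening": opening from 0.0 (shut) to 1.0 (fully open).
Only numpy, scipy, OpenCV 4.12 (cv2) and the standard library are available. Lean on these libraries where they do the work, as an engineer would, in place of code of your own. Each camera call takes 0.05 s, during which the arm holds its last target.

## Working session

There is one attempt and no reset: what is moved stays moved. The work goes in short steps, Python scripts to look and compute and a tool call to move; the robot and the scene stay as the last step left them, time stands still between calls to the robot, and variables do not carry over. Pictures are saved under pics/ and viewed, and the job is handed in when it is done.

Besides the shell and the picture viewer there is one more tool, called after "Call:" as name(argument=value, ...), one argument or row to a line, values as JSON. move_arm: Moves the arm, as the interface text tells. Its arguments: {"type":"object","properties":{"targets":{"type":"array","items":{"type":"number"}},"squeeze":{"type":"number"}},"required":["targets"]}

```bash
ls; mkdir -p pics
python3 - <<'E'
from rig import r
import cv2
s=r.sense();print(s, r.grip_point_offset)
for n in ["side","top","wrist"]:
    f=r.grab_frame(n);cv2.imwrite(f"pics/a_{n}.png",f["img"])
    for t in ["station","mouth","nose","guard_bar","guard_hinge","block_center","bowl_mid","jar_mid","tin_mid","hammer","bench_block","mandrel","tray"]:
        m=r.mark_of(f,t)
        print(n,t,[( [round(float(v)) for v in k["position"]],round(float(k["conf"]),2), {q:k[q] for q in k if q not in("position","conf")}) for k in m[:2]])
E
```

```text
pics
{'clock': 0.0, 'qpos': array([ 1.22161121e+00,  3.53647318e-01,  1.63414869e+00,  1.20641127e-05,
        1.15520882e+00, -2.40205259e-03]), 'qvel': array([-2.32103145e-04, -3.28336501e-04,  1.61124416e-03,  1.30445494e-03,
        4.51787442e-05, -7.00013490e-04]), 'joint_efforts': array([ 4.77775520e-04, -6.05244541e+01, -3.42063081e+01,  1.42502613e-04,
        9.58588847e-03,  3.98285181e-06]), 'eef_pos': array([212.25208138, 587.33678711, 230.5559765 ]), 'tcp_rot': array([-3.14018051e+00, -1.44224066e-05,  2.79480470e+00]), 'contact_force': array([-0.15773896, -0.60462546, -0.19866403]), 'wrist_torque': array([ 0.02909133, -0.00905014,  0.04462742]), 'opening': 1.0017264143108742} 18.700000000000003
side station [([669, 31, 2], 0.64, {})]
side mouth [([603, 44, 0], 0.89, {})]
side nose [([708, 30, 79], 0.75, {})]
side guard_bar [([567, 44, 104], 0.89, {}), ([545, -171, 28], 0.26, {})]
side guard_hinge [([738, 22, 96], 0.57, {})]
side block_center [([543, -168, 27], 0.82, {}), ([736, 21, 100], 0.41, {})]
side bowl_mid [([626, 227, 25], 0.6, {}), ([568, 49, 102], 0.46, {})]
s
[... 564 characters left out ...]
-174, 29], 0.63, {})]
top bowl_mid [([624, 228, 22], 0.72, {})]
top jar_mid [([498, 203, 26], 0.58, {}), ([388, -512, 3], 0.41, {})]
top tin_mid [([433, -65, 28], 0.71, {})]
top hammer [([388, -512, 1], 0.69, {}), ([495, 202, 27], 0.59, {})]
top bench_block [([636, 514, 0], 0.67, {})]
top mandrel [([638, 514, -2], 0.72, {}), ([382, 507, -5], 0.57, {})]
top tray [([602, -512, 6], 0.61, {}), ([624, 226, 21], 0.15, {})]
wrist station []
wrist mouth []
wrist nose []
wrist guard_bar []
wrist guard_hinge [([382, 506, -4], 0.65, {})]
wrist block_center []
wrist bowl_mid []
wrist jar_mid []
wrist tin_mid []
wrist hammer []
wrist bench_block []
wrist mandrel [([381, 509, -3], 0.58, {})]
wrist tray []
```

View pics/a_side.png

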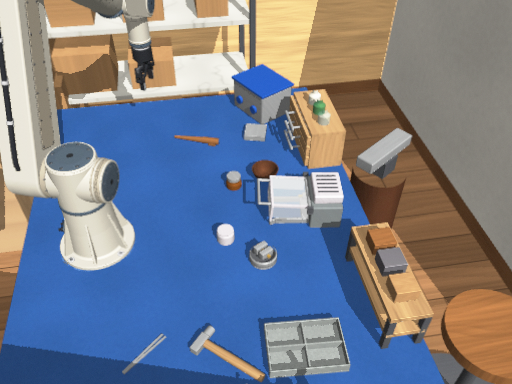

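View pics/a_top.png

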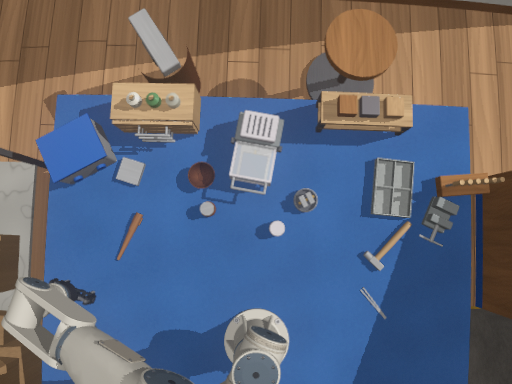

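```bash
cat > h.py <<'E'
from rig import r
import numpy as np, cv2
from scipy.spatial.transform import Rotation as Ro
def pose():
    s=r.sense(); return s, np.array(s["eef_pos"]), Ro.from_euler("xyz",s["tcp_rot"]).as_matrix()
def row(target,ya=None):
    s,p,R=pose(); d=R.T@(np.array(target)-p)/10
    cur=np.arctan2(R[1,1],R[0,1]); t=0
    if ya is not None: t=-np.degrees((ya-cur+np.pi/2)%np.pi-np.pi/2)
    return np.round(d,2),round(t,1)
def st():
    s=r.sense();print("t",round(s["clock"],2),"p",np.round(s["eef_pos"],1),"rot",np.round(s["tcp_rot"],3),"F",np.round(s["contact_force"],1),"M",np.round(s["wrist_torque"],2),"op",round(s["opening"],3),"q",np.round(s["qpos"],2))
def proj(f,P):
    P=np.atleast_2d(P).astype(float); c=(f["world_to_cam"]@np.c_[P,np.ones(len(P))].T).T
    u=c[:,0]/c[:,2];v=c[:,1]/c[:,2];k=1+f["k1"]*(u*u+v*v);K=f["K"]
    return np.c_[K[0,0]*u*k+K[0,2],K[1,1]*v*k+K[1,2]]
E
python3 -c "
from h import *
print(row([480,50,330],-0.13))"
```

```text
(array([-43.44, -41.48,  -9.87]), np.float64(77.6))
```

Call:
move_arm(
  targets=[1, -43.4, -41.5, -9.9, 77.6, 1, -43.4, -41.5, -9.9, 77.6, 1, -43.4, -41.5, -9.9, 77.6, 1, -43.4, -41.5, -9.9, 77.6, 1, -43.4, -41.5, -9.9, 77.6, 1, -43.4, -41.5, -9.9, 77.6, 1, -43.4, -41.5, -9.9, 77.6, 1, -43.4, -41.5, -9.9, 77.6, 1, -43.4, -41.5, -9.9, 77.6, 1, -43.4, -41.5, -9.9, 77.6],
)

```text
clock: 3.1
eef_pos: [432.4, 144.1, 313.3]
tcp_rot: [3.141, -0.0, 1.435]
contact_force: [1.1, 0.0, -0.6]
opening: 1.001
```

Call:
move_arm(
  targets=[1, 0, 0, 0, 0, 1, 0, 0, 0, 0],
)

```text
clock: 3.3
eef_pos: [432.2, 145.0, 312.8]
tcp_rot: [3.141, -0.001, 1.437]
contact_force: [-0.1, -0.2, -0.3]
opening: 0.996
```

```bash
cat > look.py <<'E'
import sys
from h import *
tag=sys.argv[1]; things=sys.argv[3].split(",") if len(sys.argv)>3 else []
st()
for n in sys.argv[2].split(","):
    f=r.grab_frame(n);cv2.imwrite(f"pics/{tag}_{n}.png",f["img"])
    for t in things:
        m=r.mark_of(f,t)
        print(n,t,[( [round(float(v),1) for v in k["position"]],round(float(k["conf"]),2)) for k in m[:2]])
E
python3 look.py b wrist,top,side station,mouth,nose,guard_bar,guard_hinge,block_center
```

```text
t 3.3 p [432.2 145.  312.8] rot [ 3.141e+00 -1.000e-03  1.437e+00] F [-0.1 -0.2 -0.3] M [ 0.06  0.06 -0.02] op 0.996 q [0.32 0.01 1.88 0.   1.26 0.45]
wrist station [([670.3, 30.8, -0.7], 0.59)]
wrist mouth []
wrist nose [([703.8, 26.0, 80.5], 0.75)]
wrist guard_bar [([567.2, 51.3, 106.3], 0.73)]
wrist guard_hinge [([740.7, 23.0, 98.3], 0.61)]
wrist block_center [([547.3, -171.6, 29.2], 0.63)]
top station [([667.7, 29.4, 0.1], 0.68)]
top mouth []
top nose [([705.7, 28.1, 79.5], 0.55)]
top guard_bar [([567.1, 46.2, 102.7], 0.55), ([602.3, -513.0, 5.0], 0.37)]
top guard_hinge [([740.1, 24.7, 97.6], 0.91), ([625.3, 225.7, 23.0], 0.16)]
top block_center [([542.1, -172.4, 30.1], 0.58), ([385.1, -510.7, 2.6], 0.2)]
side station [([673.4, 29.3, -0.3], 0.81)]
side mouth [([605.8, 44.7, 0.5], 0.72)]
side nose [([706.5, 27.9, 77.1], 0.56)]
side guard_bar []
side guard_hinge []
side block_center [([547.3, -171.1, 26.7], 0.8), ([707.0, 28.7, 78.5], 0.38)]
```

View pics/b_wrist.png

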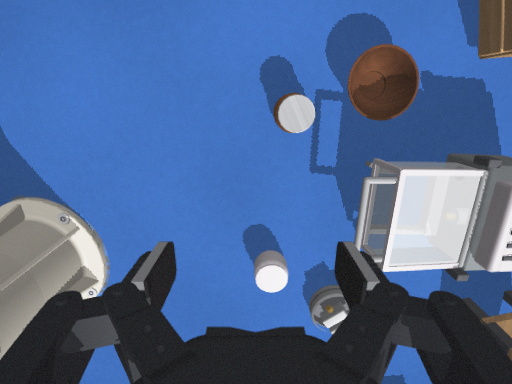

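Run:
```python
import numpy as np
from scipy.optimize import least_squares
# station local xy vs measured
obs={(0,0):[(669,31),(673,31),(670.3,30.8),(667.7,29.4),(673.4,29.3)],
(-70,0):[(603,44),(605.8,44.7)],(34,0):[(708,30),(706,25),(703.8,26),(705.7,28.1),(706.5,27.9)],
(-106.5,0):[(567,44),(570,47),(567.2,51.3),(567.1,46.2)],(65,0):[(738,22),(745,24),(740.7,23),(740.1,24.7)]}
def f(p):
    c,s=np.cos(p[2]),np.sin(p[2]);o=[]
    for (x,y),L in obs.items():
        for m in L: o+= [p[0]+c*x-s*y-m[0],p[1]+s*x+c*y-m[1]]
    return o
q=least_squares(f,[670,30,-.13],loss="soft_l1");J=q.jac;print(q.x,np.sqrt(np.diag(np.linalg.inv(J.T@J)))*2.2)
```

```text
[ 6.72924931e+02  3.18095666e+01 -1.39696002e-01] [0.78410408 0.89024663 0.01314123]
```

```bash
python3 -c "
from h import *
print(row([567,46.5,200],-0.14))
f=r.grab_frame('wrist');o=np.array([672.9,31.8,0]);c,s=np.cos(-.14),np.sin(-.14)
S=lambda x,y,z:o+[c*x-s*y,s*x+c*y,z]
im=f['img'].copy()
for P in [S(-106.5,60,104),S(-106.5,-60,104),S(-106.5,0,104),S(65,76,95),S(65,-76,95),S(-71,68,20),S(-71,-68,20)]:
    p=proj(f,P)[0];cv2.circle(im,tuple(int(v) for v in p),3,(0,0,255),1)
cv2.imwrite('pics/b2.png',im)"
```

```text
(array([-8.1 , 14.69, 11.26]), np.float64(0.5))
```

View pics/b2.png

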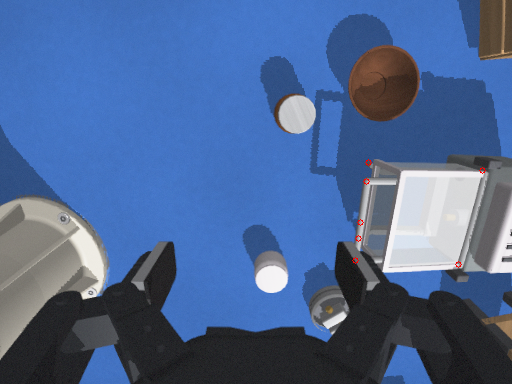

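Call:
move_arm(
  targets=[-0.2, -8.1, 14.7, 9.0, 0, -0.2, -8.1, 14.7, 9.0, 0, -0.2, -8.1, 14.7, 9.0, 0, -0.2, -8.1, 14.7, 9.0, 0, -0.2, -8.1, 14.7, 9.0, 0, -0.2, -8.1, 14.7, 9.0, 0],
)

```text
clock: 5.0
eef_pos: [566.9, 46.0, 221.8]
tcp_rot: [-3.14, 0.0, 1.439]
contact_force: [-0.3, 0.2, 0.1]
opening: 0.404
```

```bash
python3 look.py c wrist guard_bar,guard_hinge,nose,station,mouth,block_center
```

```text
t 5.0 p [566.9  46.  221.8] rot [-3.14   0.     1.439] F [-0.3  0.2  0.1] M [ 0.02 -0.03 -0.01] op 0.404 q [0.08 0.28 1.76 0.   1.1  0.21]
wrist guard_bar [([565.9, 50.7, 106.6], 0.9)]
wrist guard_hinge [([735.7, 22.8, 97.8], 0.95)]
wrist nose [([707.9, 25.9, 77.7], 0.57)]
wrist station [([674.0, 30.0, 1.4], 0.62)]
wrist mouth [([604.6, 44.1, -5.7], 0.82)]
wrist block_center [([545.9, -171.3, 30.1], 0.9)]
```

View pics/c_wrist.png

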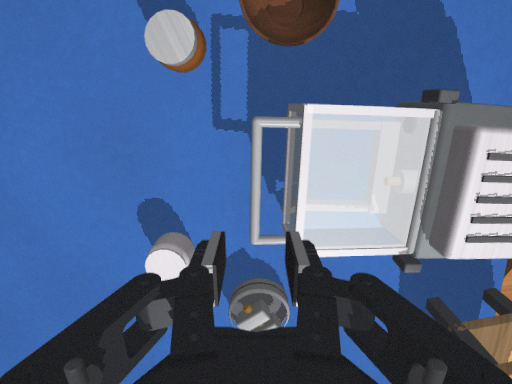

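```bash
cat >> h.py <<'E'
def unproj(f,uv,z):
    uv=np.array(uv,float).reshape(-1,1,2); K=f["K"]
    n=cv2.undistortPoints(uv,K,np.array([f["k1"],0,0,0.]))[:,0]
    W=f["world_to_cam"];R=W[:3,:3];c=-R.T@W[:3,3];o=[]
    for a in n:
        d=R.T@np.array([a[0],a[1],1]);o.append(c+d*(z-c[2])/d[2])
    return np.array(o)
E
python3 - <<'E'
from h import *
f=r.grab_frame('wrist')
for n,pts,z in [("bar",[(257,123),(254.5,239)],105),("top rear rail",[(437,112),(410,250)],97),("top left edge",[(303,107),(437,107)],100),("rightedge",[(298,252),(410,250)],100)]:
    P=unproj(f,pts,z);d=P[1]-P[0];print(n,np.round(P,1).tolist(),"len",round(np.linalg.norm(d),1),"ang",round(np.arctan2(d[1],d[0]),3), P.mean(0).round(1))
for a in [0,0,0]:
    f=r.grab_frame('wrist');print(r.mark_of(f,'guard_bar')[0]['position'].round(1),r.mark_of(f,'guard_hinge')[0]['position'].round(1))
E
```

```text
bar [[576.6, 106.4, 105.0], [558.9, -10.9, 105.0]] len 118.7 ang -1.721 [567.8  47.8 105. ]
top rear rail [[751.6, 95.7, 97.0], [730.0, -52.8, 97.0]] len 150.1 ang -1.716 [740.8  21.4  97. ]
top left edge [[620.9, 115.2, 100.0], [749.5, 100.7, 100.0]] len 129.4 ang -0.112 [685.2 108.  100. ]
rightedge [[603.5, -35.4, 100.0], [728.3, -50.9, 100.0]] len 125.7 ang -0.123 [665.9 -43.1 100. ]Traceback (most recent call last):
  File "<stdin>", line 6, in <module>
AttributeError: 'list' object has no attribute 'round'. Did you mean: 'count'?
```

```bash
python3 -c "
from h import *
print(row([567.5,47.3,86],-0.142))"
```

```text
(array([ 0.05,  0.03, 13.7 ]), np.float64(0.7))
```

Call:
move_arm(
  targets=[-0.2, 0.05, 0, 3, 0.7, -0.2, 0.05, 0, 6, 0.7, -0.2, 0.05, 0, 9, 0.7, -0.2, 0.05, 0, 11, 0.7, -0.2, 0.05, 0, 12.5, 0.7, -0.2, 0.05, 0, 13.7, 0.7, -0.2, 0.05, 0, 13.7, 0.7],
)

```text
clock: 6.2
eef_pos: [566.5, 47.0, 84.5]
tcp_rot: [-3.14, 0.0, 1.428]
contact_force: [0.3, -0.9, 0.5]
opening: 0.4
```

Call:
move_arm(
  targets=[-1, 0, 0, 0, 0, -1, 0, 0, 0, 0, -1, 0, 0, 0, 0, -1, 0, 0, 0, 0, -1, 0, 0, 0, 0, -1, 0, 0, 0, 0],
  squeeze=30,
)

```text
clock: 6.8
eef_pos: [567.0, 47.1, 85.8]
tcp_rot: [-3.141, -0.0, 1.428]
contact_force: [-4.2, 2.6, 0.9]
opening: 0.101
```

```bash
python3 look.py d wrist,side guard_bar
```

```text
t 6.8 p [567.   47.1  85.8] rot [-3.141 -0.     1.428] F [-4.2  2.6  0.9] M [ 0.39  0.53 -0.08] op 0.101 q [0.08 0.45 1.87 0.   0.83 0.22]
wrist guard_bar [([566.0, 49.5, 104.0], 0.91)]
side guard_bar [([566.9, 48.1, 104.2], 0.89)]
```

View pics/d_wrist.png

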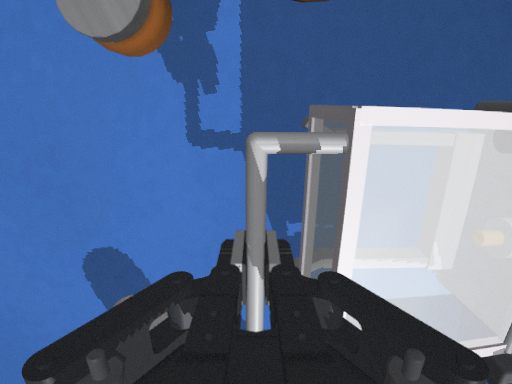

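```bash
python3 -c "
import numpy as np
t0=.055
T=np.linspace(t0,1.64,20)[1:]
for t in T: print(round(t,3),round(17.2*(np.cos(t0)-np.cos(t)),1),round(-17.2*(np.sin(t)-np.sin(t0)),1))"
```

```text
0.138 0.1 -1.4
0.222 0.4 -2.8
0.305 0.8 -4.2
0.389 1.3 -5.6
0.472 1.9 -6.9
0.556 2.6 -8.1
0.639 3.4 -9.3
0.722 4.3 -10.4
0.806 5.3 -11.5
0.889 6.3 -12.4
0.973 7.5 -13.3
1.056 8.7 -14.0
1.139 10.0 -14.7
1.223 11.3 -15.2
1.306 12.7 -15.7
1.39 14.1 -16.0
1.473 15.5 -16.2
1.557 16.9 -16.3
1.64 18.4 -16.2
```

Call:
move_arm(
  targets=[-1, 0, 0.1, -1.4, 0, -1, 0, 0.4, -2.8, 0, -1, 0, 0.8, -4.2, 0, -1, 0, 1.3, -5.6, 0, -1, 0, 1.9, -6.9, 0, -1, 0, 2.6, -8.1, 0, -1, 0, 2.6, -8.1, 0],
  squeeze=35,
)

```text
clock: 7.7
eef_pos: [590.6, 43.5, 168.6]
tcp_rot: [-3.136, 0.0, 1.428]
contact_force: [-15.9, 3.7, 9.7]
opening: 0.098
```

```bash
python3 look.py e wrist,side guard_bar
```

```text
t 7.7 p [590.6  43.5 168.6] rot [-3.136  0.     1.428] F [-15.9   3.7   9.7] M [ 0.65  2.54 -0.07] op 0.098 q [0.07 0.37 1.76 0.   1.02 0.21]
wrist guard_bar [([589.3, 47.7, 181.2], 0.97)]
side guard_bar [([589.6, 41.6, 184.6], 0.8)]
```

View pics/e_wrist.png

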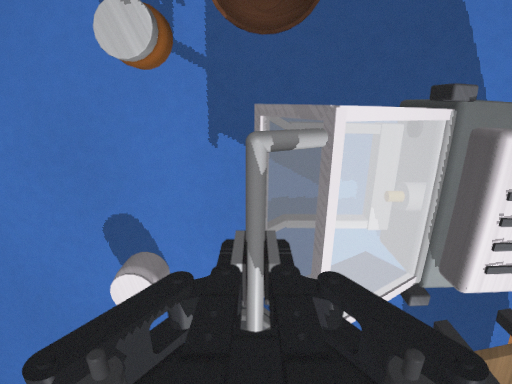

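Call:
move_arm(
  targets=[-1, 0, 0.6, -1.3, 0, -1, 0, 1.5, -2.4, 0, -1, 0, 2.5, -3.5, 0, -1, 0, 3.5, -4.4, 0, -1, 0, 4.7, -5.3, 0, -1, 0, 5.9, -6.0, 0, -1, 0, 5.9, -6.0, 0],
  squeeze=35,
)

```text
clock: 8.6
eef_pos: [652.5, 34.1, 231.3]
tcp_rot: [3.139, 0.001, 1.428]
contact_force: [-11.1, -2.0, 21.5]
opening: 0.097
```

```bash
python3 look.py f wrist,side guard_bar
```

```text
t 8.6 p [652.5  34.1 231.3] rot [3.139e+00 1.000e-03 1.428e+00] F [-11.1  -2.   21.5] M [-0.2   1.87 -0.1 ] op 0.097 q [ 0.05  0.4   1.57 -0.    1.17  0.19]
wrist guard_bar [([651.8, 37.6, 246.4], 0.57)]
side guard_bar [([650.5, 33.7, 246.7], 0.87)]
```

View pics/f_wrist.png

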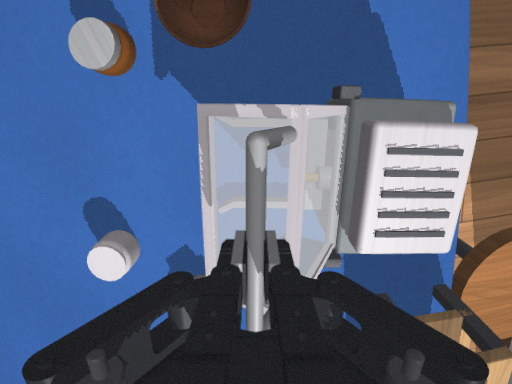

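```bash
python3 -c "
import numpy as np
from scipy.optimize import least_squares
P=np.array([(0,104.5),(23.8,187.3),(86.2,250)])
q=least_squares(lambda p:np.hypot(P[:,0]-p[0],P[:,1]-p[1])-172,[170,95]);print(q.x,q.fun)
q=least_squares(lambda p:np.hypot(P[:,0]-p[0],P[:,1]-p[1])-p[2],[170,95,172]);print(q.x,q.fun)
xc,zc=167,97
for t in [1.05,1.12,1.2,1.28,1.36,1.44,1.52,1.6,1.66]: print(t,np.round([(xc-172*np.cos(t)-86.2)/10,-(zc+172*np.sin(t)-250)/10],2))
"
```

```text
[172.13185137 100.81131798] [ 0.17136996 -0.29493237  0.16720339]
[175.29043615  98.93511618 175.3787471 ] [ 4.01598754e-11  1.27329258e-11 -2.84217094e-13]
1.05 [-0.48  0.38]
1.12 [ 0.59 -0.18]
1.2 [ 1.85 -0.73]
1.28 [ 3.15 -1.18]
1.36 [ 4.48 -1.52]
1.44 [ 5.84 -1.75]
1.52 [ 7.21 -1.88]
1.6 [ 8.58 -1.89]
1.66 [ 9.61 -1.83]
```

Call:
move_arm(
  targets=[-1, 0, 1.2, -1.0, 0, -1, 0, 2.5, -1.5, 0, -1, 0, 3.8, -2.0, 0, -1, 0, 5.1, -2.3, 0, -1, 0, 6.5, -2.5, 0, -1, 0, 7.9, -2.6, 0, -1, 0, 9.2, -2.6, 0, -1, 0, 9.2, -2.6, 0],
  squeeze=35,
)

```text
clock: 9.6
eef_pos: [744.7, 20.1, 254.7]
tcp_rot: [3.137, 0.001, 1.427]
contact_force: [0.7, -5.6, 4.8]
opening: 0.095
```

```bash
python3 look.py g wrist,side guard_bar
```

```text
t 9.6 p [744.7  20.1 254.7] rot [3.137e+00 1.000e-03 1.427e+00] F [ 0.7 -5.6  4.8] M [-0.75 -0.2  -0.14] op 0.095 q [ 0.03  0.52  1.32 -0.    1.29  0.17]
wrist guard_bar [([742.3, 22.2, 270.5], 0.63)]
side guard_bar [([744.1, 18.0, 269.2], 0.76)]
```

View pics/g_wrist.png

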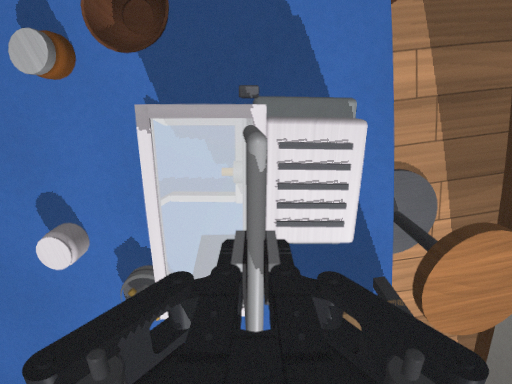

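View pics/g_side.png

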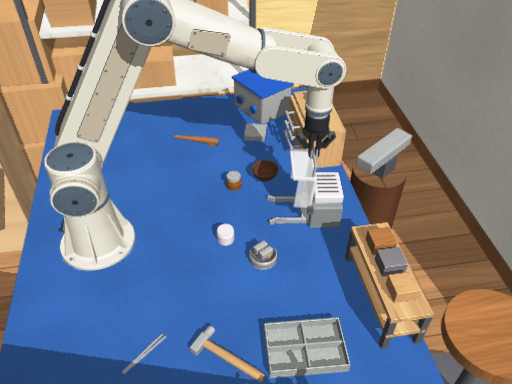

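Call:
move_arm(
  targets=[-1, 0, 0.6, 0.0, 0, -1, 0, 1.2, 0.1, 0, -1, 0, 1.2, 0.1, 0, -0.2, 0, 1.2, 0.1, 0, -0.2, 0, 1.2, 0.1, 0, -0.2, 0, 1.2, 0.1, 0, -0.2, 0, 1.2, -3, 0, -0.2, 0, 1.2, -6, 0, -0.2, 0, 1.2, -9, 0, -0.2, 0, 1.2, -9, 0],
)

```text
clock: 10.8
eef_pos: [756.0, 20.5, 348.3]
tcp_rot: [3.134, -0.002, 1.429]
contact_force: [0.8, 0.0, 0.6]
opening: 0.399
```

```bash
python3 look.py h wrist,side,top guard_bar,block_center,station,mouth,nose,guard_hinge; python3 -c "
from h import *
print(row([543,-171,330],-0.142))"
```

```text
t 10.8 p [756.   20.5 348.3] rot [ 3.134e+00 -2.000e-03  1.429e+00] F [0.8 0.  0.6] M [-0.02 -0.02  0.03] op 0.399 q [0.03 0.49 1.18 0.   1.47 0.17]
wrist guard_bar [([751.6, 22.4, 266.5], 0.79)]
wrist block_center [([546.1, -167.8, 30.6], 0.7)]
wrist station []
wrist mouth []
wrist nose [([388.2, -509.9, 2.2], 0.35)]
wrist guard_hinge []
side guard_bar [([755.7, 18.0, 264.3], 0.88)]
side block_center [([543.3, -170.1, 27.4], 0.97)]
side station [([672.7, 31.7, 2.6], 0.57)]
side mouth [([601.2, 44.5, -0.5], 0.89)]
side nose [([708.6, 26.4, 76.2], 0.75)]
side guard_hinge [([673.7, 28.4, 1.4], 0.3)]
top guard_bar [([753.9, 15.3, 263.5], 0.94)]
top block_center [([543.6, -172.3, 33.2], 0.97), ([381.3, 508.9, -4.2], 0.5)]
top station []
top mouth []
top nose [([756.0, 19.4, 265.0], 0.48)]
top guard_hinge []
(array([-21.92, -18.2 ,   1.27]), np.float64(-0.0))
```

View pics/h_side.png

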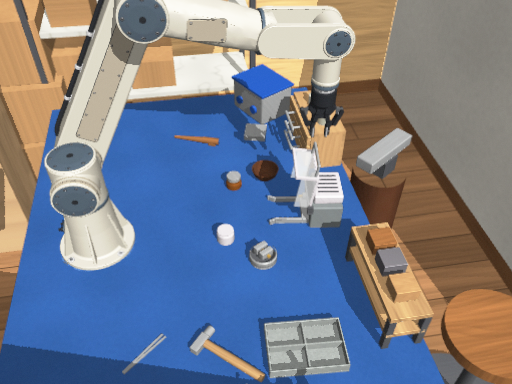

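Call:
move_arm(
  targets=[0.5, -25, -18, 2, 0, 0.5, -25, -18, 2, 0, 0.5, -25, -18, 2, 0, 0.5, -25, -18, 2, 0, 0.5, -25, -18, 2, 0, 0.5, -25, -18, 2, 0, 0.5, -25, -18, 2, 0, 0.5, -25, -18, 2, 0, 0.5, -25, -18, 2, 0, 0.5, -25, -18, 2, 0],
)

```text
clock: 12.85
eef_pos: [541.6, -200.8, 322.7]
tcp_rot: [3.141, -0.0, 1.429]
contact_force: [0.1, -0.1, 0.7]
opening: 0.752
```

```bash
python3 look.py i wrist block_center,tin_mid,station,mouth,nose
```

```text
t 12.85 p [ 541.6 -200.8  322.7] rot [ 3.141 -0.     1.429] F [ 0.1 -0.1  0.7] M [ 0.02 -0.03  0.05] op 0.752 q [-0.36  0.2   1.63  0.    1.31 -0.22]
wrist block_center [([546.1, -171.3, 28.6], 0.58)]
wrist tin_mid [([434.8, -67.5, 24.6], 0.83)]
wrist station []
wrist mouth []
wrist nose []
```

View pics/i_wrist.png

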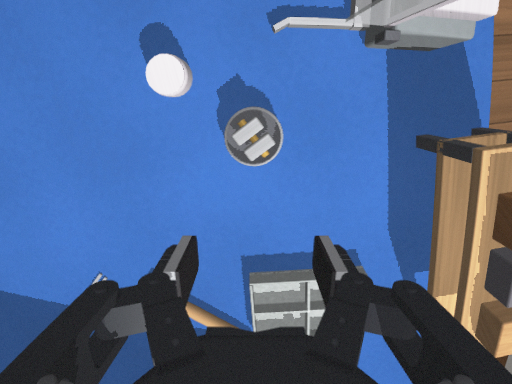

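```bash
python3 -c "
import cv2
im=cv2.imread('pics/i_wrist.png')[95:180,210:300];cv2.imwrite('pics/i_crop.png',cv2.resize(im,None,fx=6.5,fy=6.5,interpolation=2))"
```

```text
(no output)
```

View pics/i_crop.png

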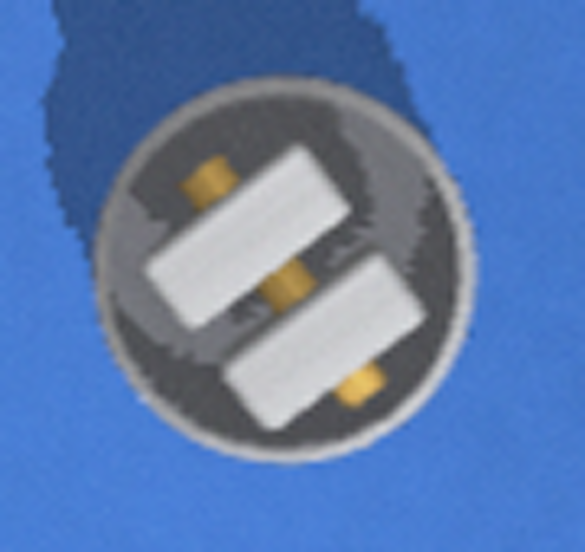

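```bash
python3 -c "
from h import *
f=r.grab_frame('wrist')
P=unproj(f,[(210+285/6.5,95+270/6.5)],34);print(P)
C=unproj(f,[(210+a/6.5,95+b/6.5) for a,b in [(150,270),(300,145),(425,315),(275,430),(195,325),(350,210),(225,375),(375,255)]],60);print(C[:4].mean(0));
for i,j in [(0,1),(3,2),(4,5),(6,7)]:
  d=C[j]-C[i];print(np.linalg.norm(d),np.arctan2(d[1],d[0]))
print(row([546,-172,100],0.53))
"
```

```text
[[ 543.06481896 -172.62307009   34.        ]]
[ 543.48445913 -174.54832262   60.        ]
43.01997929755745 0.5399182369525491
42.723274397025186 0.5188888320326183
42.920684825086674 0.4910516276503709
43.04702045174603 0.5323648353268438
(array([ 2.98,  0.1 , 22.25]), np.float64(-38.5))
```

```bash
python3 -c "
from h import *
print(row([544,-172.5,80],0.52))
"
```

```text
(array([ 2.9 , -0.09, 24.25]), np.float64(-37.9))
```

Call:
move_arm(
  targets=[1, 2.9, -0.1, 4, -8, 1, 2.9, -0.1, 8, -16, 1, 2.9, -0.1, 12, -24, 1, 2.9, -0.1, 16, -32, 1, 2.9, -0.1, 20, -38, 1, 2.9, -0.1, 23, -38, 1, 2.9, -0.1, 24.2, -38, 1, 2.9, -0.1, 24.2, -38],
)

```text
clock: 14.0
eef_pos: [542.8, -172.5, 79.3]
tcp_rot: [-3.14, -0.002, 2.091]
contact_force: [0.2, -0.8, 0.1]
opening: 0.999
```

```bash
python3 look.py j wrist,side block_center; python3 -c "
from h import *
print(row([544,-172.5,35],0.52))
"
```

```text
t 14.0 p [ 542.8 -172.5   79.3] rot [-3.140e+00 -2.000e-03  2.091e+00] F [ 0.2 -0.8  0.1] M [ 0.03 -0.01  0.01] op 0.999 q [-0.31  0.46  1.87 -0.    0.82 -0.83]
wrist block_center [([545.1, -168.5, 29.6], 0.57)]
side block_center [([548.6, -171.9, 26.6], 0.61)]
(array([ 0.13, -0.06,  4.75]), np.float64(0.0))
```

View pics/j_wrist.png

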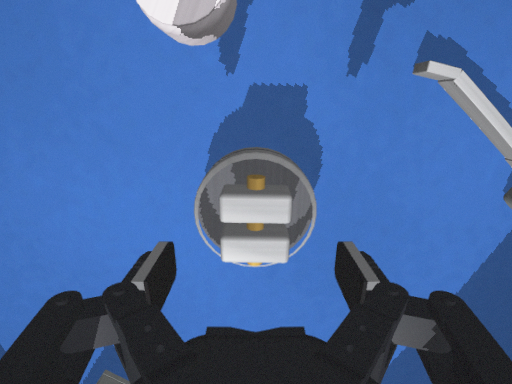

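```bash
python3 -c "
from h import *
f=r.grab_frame('wrist')
print(unproj(f,[(255.5,208)],34),unproj(f,[(256,224)],60),unproj(f,[(256,150)],34),unproj(f,[(256,267)],34))
s,p,R=pose();print(R.round(2))
"
```

```text
[[ 543.77894232 -170.55377328   34.        ]] [[ 544.54136299 -171.45325869   60.        ]] [[ 522.63396193 -132.96157323   34.        ]] [[ 569.29771086 -214.26886519   34.        ]]
[[-0.5   0.87  0.  ]
 [ 0.87  0.5  -0.  ]
 [-0.    0.   -1.  ]]
```

Call:
move_arm(
  targets=[1, 0, 0.2, 2, 0, 1, 0, 0.2, 3.5, 0, 1, 0, 0.2, 4.4, 0, 1, 0, 0.2, 4.4, 0, -1, 0, 0.2, 4.4, 0, -1, 0, 0.2, 4.4, 0, -1, 0, 0.2, 4.4, 0, -1, 0, 0.2, 4.4, 0, -1, 0, 0.2, 4.4, 0],
  squeeze=25,
)

```text
clock: 15.15
eef_pos: [545.3, -172.1, 37.3]
tcp_rot: [-3.141, 0.0, 2.092]
contact_force: [-2.9, -1.2, 5.2]
opening: 0.535
```

```bash
python3 look.py k wrist,side block_center
```

```text
t 15.15 p [ 545.3 -172.1   37.3] rot [-3.141  0.     2.092] F [-2.9 -1.2  5.2] M [-0.27  0.58  0.04] op 0.535 q [-0.31  0.52  1.88 -0.    0.73 -0.83]
wrist block_center []
side block_center [([546.8, -170.8, 27.2], 0.92), ([384.4, 507.2, -0.4], 0.28)]
```

View pics/k_wrist.png

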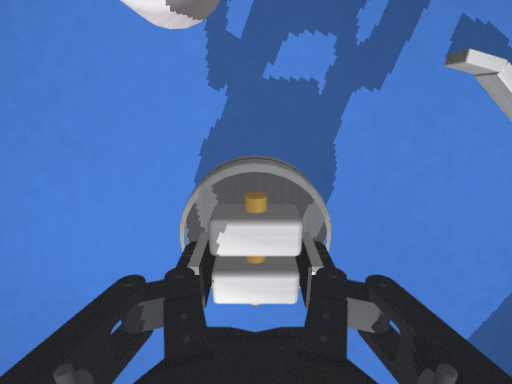

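Call:
move_arm(
  targets=[-1, 1.3, 0.7, 0, 0, -1, 3.3, 1.7, 0, 0, -1, 5.5, 2.8, 0, 0, -1, 7.7, 3.9, 0, 0, -1, 9.9, 5.0, 0, 0, -1, 12.1, 6.1, 0, 0, -1, 13.2, 6.7, 0, 0, -1, 13.2, 6.7, 0, 0],
  squeeze=30,
)

```text
clock: 16.15
eef_pos: [538.5, -22.2, 37.3]
tcp_rot: [3.14, -0.0, 2.092]
contact_force: [-1.1, 8.3, 6.6]
opening: 0.528
```

```bash
python3 look.py l wrist,side block_center,mouth,tin_mid; python3 -c "
from h import *
print(row([550.2,49.1,37]),row([618.5,39.5,37]))"
```

```text
t 16.15 p [538.5 -22.2  37.3] rot [ 3.14  -0.     2.092] F [-1.1  8.3  6.6] M [ 1.21  0.27 -0.06] op 0.528 q [-0.04  0.49  1.96  0.    0.7  -0.57]
wrist block_center []
wrist mouth []
wrist tin_mid [([435.4, -70.7, 24.2], 0.84)]
side block_center [([541.3, -22.2, 28.2], 0.75), ([385.9, -512.9, -2.7], 0.3)]
side mouth [([601.6, 43.1, 0.4], 0.75)]
side tin_mid [([432.3, -63.9, 23.4], 0.69)]
(array([5.69, 4.59, 0.05]), 0) (array([ 1.47, 10.04,  0.06]), 0)
```

View pics/l_wrist.png

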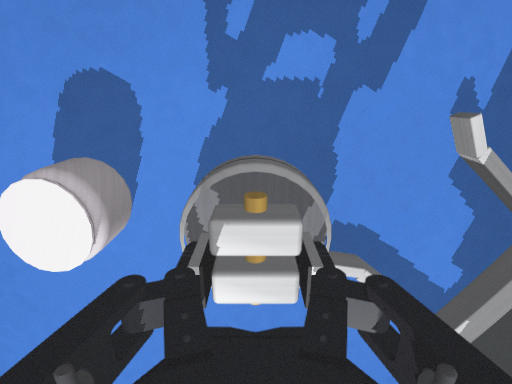

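Clear of the tin and flare; on to the mouth and in to about station x = -55.

Call:
move_arm(
  targets=[-1, 2.0, 1.6, 0, 0, -1, 4.0, 3.2, 0, 0, -1, 5.7, 4.6, 0, 0, -1, 5.7, 4.6, 0, 0, -1, 4.9, 5.6, 0, 0, -1, 3.8, 7.1, 0, 0, -1, 2.6, 8.6, 0, 0, -1, 1.5, 10.0, 0, 0, -1, 1.5, 10.0, 0, 0],
  squeeze=30,
)

```text
clock: 17.45
eef_pos: [619.0, 38.1, 37.3]
tcp_rot: [3.14, 0.001, 2.091]
contact_force: [3.0, -1.1, 10.4]
opening: 0.53
```

```bash
python3 look.py m wrist,side block_center,mouth,station,nose
```

```text
t 17.45 p [619.   38.1  37.3] rot [3.140e+00 1.000e-03 2.091e+00] F [ 3.  -1.1 10.4] M [-0.42  0.21 -0.02] op 0.53 q [ 0.06  0.58  1.78  0.    0.79 -0.46]
wrist block_center []
wrist mouth []
wrist station []
wrist nose [([704.2, 23.6, 78.2], 0.64)]
side block_center [([618.6, 41.9, 30.3], 0.84)]
side mouth [([603.6, 43.1, -2.1], 0.97)]
side station [([671.8, 30.7, 1.3], 0.62)]
side nose [([708.8, 29.5, 76.4], 0.91)]
```

View pics/m_wrist.png

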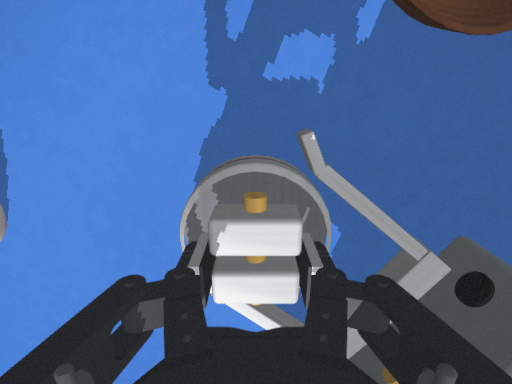

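View pics/m_side.png

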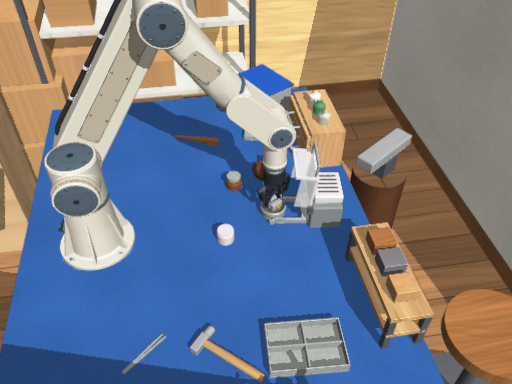

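Call:
move_arm(
  targets=[1, 0, 0, 0, 0, 1, 0, 0, 0, 0, 1, 0, 0, 0, 0, 1, 0, 0, 0, 0, 1, 0, 0, -2, 0, 1, 0, 0, -5, 0, 1, 0, 0, -8, 0, 1, 0, 0, -8, 0],
)

```text
clock: 18.75
eef_pos: [619.6, 38.9, 120.6]
tcp_rot: [3.136, 0.003, 2.092]
contact_force: [1.0, -0.1, 0.3]
opening: 0.997
```

Call:
move_arm(
  targets=[0, 1.5, -1.9, 0, -8, 0, 3, -3.8, 0, -16, 0, 4.5, -5.7, 0, -24, 0, 5.8, -7.5, 0, -32, 0, 5.8, -7.5, 0, -40, 0, 5.8, -7.5, 0, -48, 0, 5.8, -7.5, 0, -52, 0, 5.8, -7.5, 0, -52],
)

```text
clock: 19.55
eef_pos: [522.7, 51.7, 116.0]
tcp_rot: [-3.141, -0.001, 3.0]
contact_force: [-0.2, 0.1, 0.1]
opening: 0.502
```

```bash
python3 look.py n wrist,side block_center,mouth,station,nose; python3 -c "
from h import *
o=np.array([673,31.8]);c,s=np.cos(-.142),np.sin(-.142)
_,p,R=pose(); d=p[:2]-o; print('tool in station',c*d[0]+s*d[1],-s*d[0]+c*d[1])
print(row([673-.99*130,31.8+.1415*130,6],1.429))"
```

```text
t 19.55 p [522.7  51.7 116. ] rot [-3.141e+00 -1.000e-03  3.000e+00] F [-0.2  0.1  0.1] M [0.04 0.06 0.02] op 0.502 q [ 0.1   0.35  1.94  0.    0.85 -1.33]
wrist block_center [([617.7, 41.3, 29.0], 0.55)]
wrist mouth []
wrist station []
wrist nose []
side block_center [([621.8, 42.7, 25.2], 0.78)]
side mouth [([603.7, 45.3, 2.7], 0.6), ([598.9, -513.4, 0.4], 0.51)]
side station [([672.7, 31.4, 1.6], 0.94)]
side nose [([706.8, 28.0, 78.7], 0.77), ([753.6, 19.0, 267.7], 0.51)]
tool in station -151.0614995572093 -1.4756332630619369
(array([-2.11,  0.15, 11.06]), np.float64(-0.1))
```

View pics/n_wrist.png

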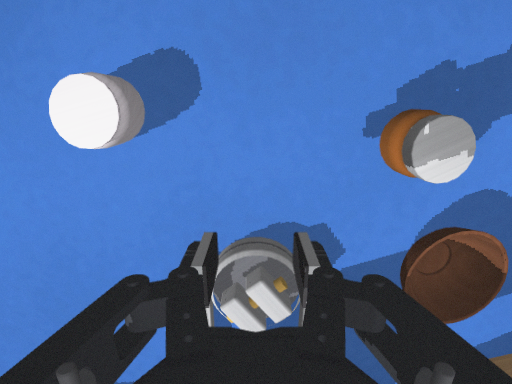

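View pics/n_side.png

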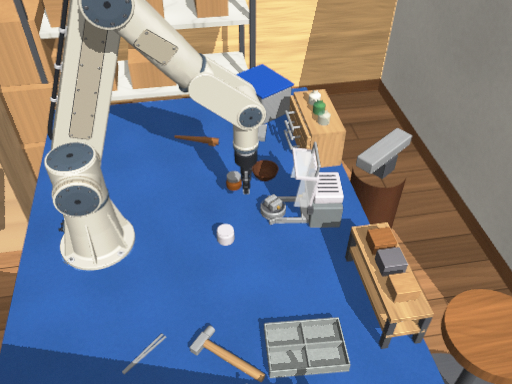

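Call:
move_arm(
  targets=[0, -1, 0.15, 3, 0, 0, -1.5, 0.15, 6, 0, 0, -1.5, 0.15, 9, 0, 0, -1.5, 0.15, 10.5, 0, 0, -1.5, 0.15, 10.8, 0, 0, -2.5, 0.15, 10.8, 0, 0, -3.5, 0.15, 10.8, 0, 0, -4.5, 0.15, 10.8, 0, 0, -5.5, 0.15, 10.8, 0],
)

```text
clock: 20.95
eef_pos: [577.8, 45.3, 9.5]
tcp_rot: [-3.141, -0.002, 2.999]
contact_force: [-8.5, 2.1, 6.7]
opening: 0.498
```

```bash
cat > pos.py <<'E'
from h import *
o=np.array([673,31.8]);c,s=np.cos(-.142),np.sin(-.142)
_,p,R=pose(); d=p[:2]-o; print('tool in station',c*d[0]+s*d[1],-s*d[0]+c*d[1]);st()
E
python3 pos.py; python3 look.py o wrist,side block_center
```

```text
tool in station -96.18446205867602 -0.07629282751998012
t 20.95 p [577.8  45.3   9.5] rot [-3.141e+00 -2.000e-03  2.999e+00] F [-8.5  2.1  6.7] M [0.22 1.29 0.05] op 0.498 q [ 0.08  0.58  1.87  0.    0.69 -1.35]
t 20.95 p [577.8  45.3   9.5] rot [-3.141e+00 -2.000e-03  2.999e+00] F [-8.5  2.1  6.7] M [0.22 1.29 0.05] op 0.498 q [ 0.08  0.58  1.87  0.    0.69 -1.35]
wrist block_center [([631.2, 39.3, 29.8], 0.61)]
side block_center [([633.2, 38.8, 25.4], 0.6)]
```

View pics/o_wrist.png

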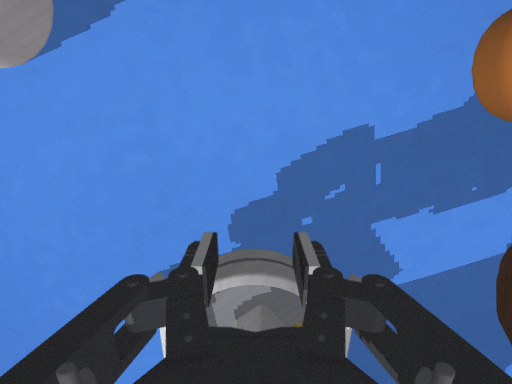

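Call:
move_arm(
  targets=[0, -1, 0, 0, 0, 0, -2, 0, 0, 0, 0, -3, 0, 0, 0, 0, -3, 0, 0, 0],
)

```text
clock: 21.55
eef_pos: [608.4, 41.0, 8.8]
tcp_rot: [3.142, 0.001, 2.999]
contact_force: [1.1, 0.5, 0.3]
opening: 0.495
```

```bash
python3 pos.py; python3 look.py p side block_center
```

```text
tool in station -65.23536517236441 -0.004567403794725422
t 21.55 p [608.4  41.    8.8] rot [3.142e+00 1.000e-03 2.999e+00] F [1.1 0.5 0.3] M [-0.04  0.02  0.03] op 0.495 q [ 0.06  0.61  1.81 -0.    0.73 -1.36]
t 21.55 p [608.4  41.    8.8] rot [3.142e+00 1.000e-03 2.999e+00] F [1.1 0.5 0.3] M [-0.04  0.02  0.03] op 0.495 q [ 0.06  0.61  1.81 -0.    0.73 -1.36]
side block_center [([660.6, 35.1, 26.1], 0.76), ([386.0, -512.0, -2.2], 0.31)]
```

Call:
move_arm(
  targets=[0, -0.4, 0, 0, 0, 0, -0.8, 0, 0, 0, 0, -1, 0, 0, 0, 0, -1, 0, 0, 0],
)

```text
clock: 22.05
eef_pos: [616.3, 39.8, 8.5]
tcp_rot: [-3.141, -0.002, 2.999]
contact_force: [-4.8, 0.6, 3.6]
opening: 0.498
```

```bash
python3 pos.py; python3 look.py q side block_center
```

```text
tool in station -57.23030388285549 -0.14896516060721066
t 22.05 p [616.3  39.8   8.5] rot [-3.141e+00 -2.000e-03  2.999e+00] F [-4.8  0.6  3.6] M [0.05 0.69 0.  ] op 0.498 q [ 0.06  0.62  1.79  0.    0.74 -1.37]
t 22.05 p [616.3  39.8   8.5] rot [-3.141e+00 -2.000e-03  2.999e+00] F [-4.8  0.6  3.6] M [0.05 0.69 0.  ] op 0.498 q [ 0.06  0.62  1.79  0.    0.74 -1.37]
side block_center [([673.3, 33.8, 27.0], 0.58), ([708.2, 29.0, 75.2], 0.55)]
```

Call:
move_arm(
  targets=[0, -0.3, 0, 0, 0, 0, -0.5, 0, 0, 0, 0, -0.5, 0, 0, 0],
)

```text
clock: 22.45
eef_pos: [621.7, 39.0, 8.5]
tcp_rot: [-3.141, -0.002, 2.999]
contact_force: [-4.7, 0.1, 2.2]
opening: 0.5
```

```bash
python3 pos.py; python3 look.py r side block_center
```

```text
tool in station -51.84460047452085 -0.11544010822064621
t 22.45 p [621.7  39.    8.5] rot [-3.141e+00 -2.000e-03  2.999e+00] F [-4.7  0.1  2.2] M [ 0.03  0.78 -0.05] op 0.5 q [ 0.06  0.62  1.77  0.    0.74 -1.37]
t 22.45 p [621.7  39.    8.5] rot [-3.141e+00 -2.000e-03  2.999e+00] F [-4.7  0.1  2.2] M [ 0.03  0.78 -0.05] op 0.5 q [ 0.06  0.62  1.77  0.    0.74 -1.37]
side block_center [([673.5, 34.3, 24.7], 0.6), ([432.0, -64.0, 21.4], 0.55)]
```

Call:
move_arm(
  targets=[0, -0.2, 0, 0, 0, 0, -0.4, 0, 0, 0, 0, -0.4, 0, 0, 0],
)

```text
clock: 22.85
eef_pos: [622.3, 38.9, 8.2]
tcp_rot: [-3.141, -0.008, 2.999]
contact_force: [-16.3, 4.1, 11.4]
opening: 0.5
```

```bash
python3 pos.py; python3 look.py s side block_center
```

```text
tool in station -51.18153421284813 -0.17733623274642785
t 22.85 p [622.3  38.9   8.2] rot [-3.141 -0.008  2.999] F [-16.3   4.1  11.4] M [ 0.5   2.44 -0.03] op 0.5 q [ 0.06  0.63  1.77  0.    0.75 -1.37]
t 22.85 p [622.3  38.9   8.2] rot [-3.141 -0.008  2.999] F [-16.3   4.1  11.4] M [ 0.5   2.44 -0.03] op 0.5 q [ 0.06  0.63  1.77  0.    0.75 -1.37]
side block_center [([676.5, 32.6, 26.7], 0.75)]
```

Call:
move_arm(
  targets=[0, 0, 0, 0, 0, 0, 2, 0, 0, 0, 0, 5, 0, 0, 0, 0, 8, 0, -2, 0, 0, 10, 0, -6, 0, 0, 10, 0, -11, 0, 0, 10, 0, -16, 0, 0, 10, 0, -21, 0],
)

```text
clock: 23.75
eef_pos: [527.9, 52.7, 221.2]
tcp_rot: [3.141, 0.003, 2.999]
contact_force: [1.4, 0.3, -0.2]
opening: 0.5
```

```bash
python3 pos.py; python3 look.py t side,top,wrist block_center,station,mouth,guard_bar,tin_mid,jar_mid,bowl_mid
```

```text
tool in station -146.54994698419023 0.1580212326331072
t 23.75 p [527.9  52.7 221.2] rot [3.141e+00 3.000e-03 2.999e+00] F [ 1.4  0.3 -0.2] M [ 0.01 -0.03 -0.  ] op 0.5 q [ 0.1   0.22  1.85 -0.    1.08 -1.33]
t 23.75 p [527.9  52.7 221.2] rot [3.141e+00 3.000e-03 2.999e+00] F [ 1.4  0.3 -0.2] M [ 0.01 -0.03 -0.  ] op 0.5 q [ 0.1   0.22  1.85 -0.    1.08 -1.33]
side block_center [([677.9, 32.1, 28.5], 0.64), ([706.8, 32.1, 75.2], 0.53)]
side station [([672.5, 31.5, 0.2], 0.84), ([753.2, 18.5, 269.5], 0.38)]
side mouth [([605.6, 41.6, 1.7], 0.67)]
side guard_bar [([754.8, 17.7, 268.3], 0.57)]
side tin_mid [([432.5, -64.4, 22.2], 0.66)]
side jar_mid [([501.2, 199.5, 30.0], 0.5)]
side bowl_mid [([629.6, 227.6, 24.9], 0.68)]
top block_center [([670.9, 29.8, 31.5], 0.8)]
top station [([668.8, 30.4, -1.4], 0.8)]
top mouth []
top guard_bar [([753.3, 16.2, 266.0], 0.89), ([625.7, 224.3, 20.0], 0.48)]
top tin_mid [([432.8, -64.9, 26.9], 0.57)]
top jar_mid [([498.0, 205.3, 27.2], 0.69)]
top bowl_mid [([622.1, 227.3, 20.3], 0.77), ([499.0, 204.1, 26.0], 0.3)]
wrist block_center [([674.0, 32.9, 28.1], 0.82), ([622.3, 228.3, 24.7], 0.38)]
wrist station []
wrist mouth []
wrist guard_bar []
wrist tin_mid [([436.3, -67.5, 25.0], 0.82)]
wrist jar_mid [([501.5, 199.0, 22.9], 0.9), ([674.6, 33.8, 29.1], 0.63)]
wrist bowl_mid [([621.9, 225.5, 26.8], 0.93)]
```

View pics/t_side.png

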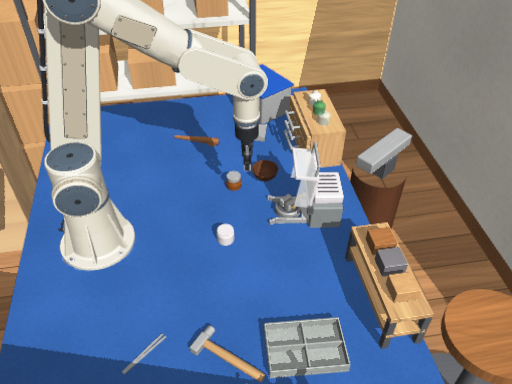

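View pics/t_wrist.png

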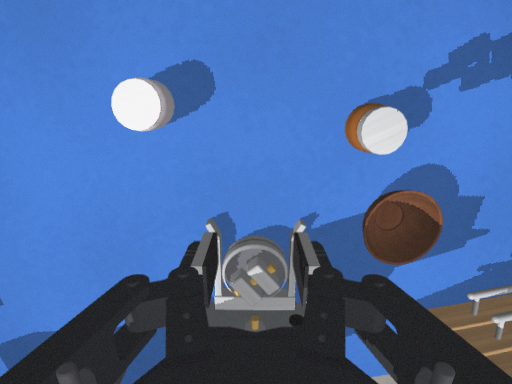

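Call:
move_arm(
  targets=[-0.2, 0, 0, -4, 8, -0.2, 0, 0, -8, 16, -0.2, 0, 0, -12, 24, -0.2, 0, 0, -13, 32, -0.2, 0, 0, -13, 40, -0.2, 0, 0, -13, 48, -0.2, 0, 0, -13, 56, -0.2, 0, 0, -13, 64, -0.2, 0, 0, -13, 72, -0.2, 0, 0, -13, 80],
)

```text
clock: 25.95
eef_pos: [527.4, 52.6, 348.6]
tcp_rot: [3.142, -0.0, 1.597]
contact_force: [1.3, 0.5, 0.1]
opening: 0.397
```

```bash
python3 pos.py; python3 -c "
from h import *
print(row([755.5,19.8,350],-0.142))"
```

```text
tool in station -147.1280296724797 0.015406504339615879
t 25.95 p [527.4  52.6 348.6] rot [ 3.142 -0.     1.597] F [1.3 0.5 0.1] M [0.   0.05 0.01] op 0.397 q [0.1  0.11 1.69 0.   1.35 0.07]
(array([-3.88, 22.72, -0.13]), np.float64(9.6))
```

Call:
move_arm(
  targets=[-0.2, -0.8, 4.5, 0, 5, -0.2, -1.6, 9, 0, 9.6, -0.2, -2.4, 13.5, 0, 9.6, -0.2, -3.2, 18, 0, 9.6, -0.2, -3.9, 22.7, 0, 9.6, -0.2, -3.9, 22.7, 0, 9.6, -0.2, -3.9, 22.7, 0, 9.6, -0.2, -3.9, 22.7, 0, 9.6],
)

```text
clock: 26.75
eef_pos: [754.7, 21.1, 348.7]
tcp_rot: [-3.141, -0.0, 1.435]
contact_force: [-0.0, 0.2, 0.1]
opening: 0.4
```

```bash
python3 pos.py; python3 look.py u wrist guard_bar; python3 -c "
from h import *
print(row([755.5,19.8,252],-0.142))"
```

```text
tool in station 82.39933866100543 0.9477811092723307
t 26.75 p [754.7  21.1 348.7] rot [-3.141 -0.     1.435] F [-0.   0.2  0.1] M [-0.    0.05  0.  ] op 0.4 q [0.03 0.49 1.17 0.   1.48 0.16]
t 26.75 p [754.7  21.1 348.7] rot [-3.141 -0.     1.435] F [-0.   0.2  0.1] M [-0.    0.05  0.  ] op 0.4 q [0.03 0.49 1.17 0.   1.48 0.16]
wrist guard_bar [([753.9, 19.7, 267.0], 0.78)]
(array([-0.12,  0.1 ,  9.77]), np.float64(0.4))
```

View pics/u_wrist.png

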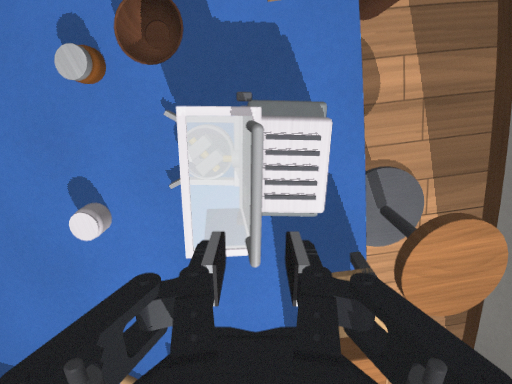

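Bar runs centred between the fingers (x≈255 px). Descend and pinch.

Call:
move_arm(
  targets=[-0.2, -0.1, 0.1, 3, 0.4, -0.2, -0.1, 0.1, 6, 0.4, -0.2, -0.1, 0.1, 8.5, 0.4, -0.2, -0.1, 0.1, 9.6, 0.4, -0.2, -0.1, 0.1, 9.6, 0.4, -1, -0.1, 0.1, 9.6, 0.4, -1, -0.1, 0.1, 9.6, 0.4, -1, -0.1, 0.1, 9.6, 0.4, -1, -0.1, 0.1, 9.6, 0.4, -1, -0.1, 0.1, 9.6, 0.4],
  squeeze=35,
)

```text
clock: 27.85
eef_pos: [757.2, 19.9, 254.8]
tcp_rot: [3.139, -0.001, 1.428]
contact_force: [-2.0, 0.4, 6.2]
opening: 0.101
```

```bash
python3 pos.py; python3 -c "
import numpy as np
from h import *
s,p,R=pose()
xs=((p[0]-737.4)*.99-(p[1]-22.7)*.1415); t=np.pi/2+np.arcsin(xs/172);print('theta',t)
for k in np.append(np.arange(t-.09,.05,-.09),[.0,-.03,-.06]): print(round(k,2),round((-172*np.cos(k)-xs)/10,1),round(-(172*np.sin(k)-172*np.sin(t))/10,1))"
```

```text
tool in station 84.99677014249004 0.09942813945080964
t 27.85 p [757.2  19.9 254.8] rot [ 3.139e+00 -1.000e-03  1.428e+00] F [-2.   0.4  6.2] M [ 0.01  0.27 -0.13] op 0.101 q [0.02 0.54 1.29 0.   1.31 0.17]
theta 1.687095049768053
1.6 -1.5 -0.1
1.51 -3.1 -0.1
1.42 -4.6 0.1
1.33 -6.1 0.4
1.24 -7.6 0.8
1.15 -9.1 1.4
1.06 -10.4 2.1
0.97 -11.8 2.9
0.88 -13.0 3.9
0.79 -14.1 4.9
0.7 -15.2 6.0
0.61 -16.1 7.3
0.52 -16.9 8.6
0.43 -17.7 10.0
0.34 -18.2 11.4
0.25 -18.7 12.9
0.16 -19.0 14.4
0.07 -19.2 15.9
0.0 -19.2 17.1
-0.03 -19.2 17.6
-0.06 -19.2 18.1
```

Call:
move_arm(
  targets=[-1, 0, -1.5, -0.1, 0, -1, 0, -3.1, -0.1, 0, -1, 0, -4.6, 0.1, 0, -1, 0, -6.1, 0.4, 0, -1, 0, -7.6, 0.8, 0, -1, 0, -9.1, 1.4, 0, -1, 0, -9.1, 1.4, 0],
  squeeze=35,
)

```text
clock: 28.55
eef_pos: [665.0, 33.7, 239.5]
tcp_rot: [-3.141, -0.001, 1.428]
contact_force: [-4.9, 4.2, 4.3]
opening: 0.099
```

```bash
python3 pos.py; python3 look.py v side guard_bar
```

```text
tool in station -8.190978598070998 0.7684716188150786
t 28.55 p [665.   33.7 239.5] rot [-3.141e+00 -1.000e-03  1.428e+00] F [-4.9  4.2  4.3] M [ 0.67  0.72 -0.11] op 0.099 q [0.05 0.41 1.53 0.   1.2  0.19]
t 28.55 p [665.   33.7 239.5] rot [-3.141e+00 -1.000e-03  1.428e+00] F [-4.9  4.2  4.3] M [ 0.67  0.72 -0.11] op 0.099 q [0.05 0.41 1.53 0.   1.2  0.19]
side guard_bar [([664.2, 31.9, 248.5], 0.65), ([739.5, 23.0, 97.6], 0.3)]
```

Call:
move_arm(
  targets=[-1, 0, -1.3, 0.7, 0, -1, 0, -2.7, 1.5, 0, -1, 0, -3.9, 2.5, 0, -1, 0, -5.0, 3.5, 0, -1, 0, -6.1, 4.6, 0, -1, 0, -7.0, 5.9, 0, -1, 0, -7.0, 5.9, 0],
  squeeze=35,
)

```text
clock: 29.35
eef_pos: [596.1, 43.8, 178.7]
tcp_rot: [-3.14, -0.002, 1.428]
contact_force: [-0.2, 6.4, -3.4]
opening: 0.098
```

```bash
python3 pos.py; python3 look.py w side guard_bar
```

```text
tool in station -77.78678606808778 1.0425719385584387
t 29.35 p [596.1  43.8 178.7] rot [-3.140e+00 -2.000e-03  1.428e+00] F [-0.2  6.4 -3.4] M [ 0.93  0.   -0.07] op 0.098 q [0.07 0.37 1.74 0.   1.03 0.21]
t 29.35 p [596.1  43.8 178.7] rot [-3.140e+00 -2.000e-03  1.428e+00] F [-0.2  6.4 -3.4] M [ 0.93  0.   -0.07] op 0.098 q [0.07 0.37 1.74 0.   1.03 0.21]
side guard_bar [([595.5, 44.7, 194.0], 0.71)]
```

Call:
move_arm(
  targets=[-1, 0, -0.8, 1.3, 0, -1, 0, -1.6, 2.7, 0, -1, 0, -2.1, 4.1, 0, -1, 0, -2.6, 5.6, 0, -1, 0, -2.9, 7.0, 0, -1, 0, -3.0, 8.0, 0, -1, 0, -3.0, 8.0, 0],
  squeeze=35,
)

```text
clock: 30.15
eef_pos: [567.8, 47.6, 98.9]
tcp_rot: [3.141, -0.001, 1.428]
contact_force: [0.9, 5.8, -3.6]
opening: 0.1
```

```bash
python3 pos.py; python3 look.py x side guard_bar,block_center
```

```text
tool in station -106.35474808078433 0.7679874233388961
t 30.15 p [567.8  47.6  98.9] rot [ 3.141e+00 -1.000e-03  1.428e+00] F [ 0.9  5.8 -3.6] M [ 0.89 -0.2  -0.11] op 0.1 q [0.08 0.43 1.86 0.   0.85 0.22]
t 30.15 p [567.8  47.6  98.9] rot [ 3.141e+00 -1.000e-03  1.428e+00] F [ 0.9  5.8 -3.6] M [ 0.89 -0.2  -0.11] op 0.1 q [0.08 0.43 1.86 0.   0.85 0.22]
side guard_bar [([565.7, 47.0, 112.0], 0.95)]
side block_center []
```

Call:
move_arm(
  targets=[-1, 0, -0.05, 0.5, 0, -1, 0, -0.05, 1.0, 0, -1, 0, -0.05, 1.5, 0, -1, 0, -0.05, 1.9, 0, -1, 0, -0.05, 1.9, 0],
)

```text
clock: 30.8
eef_pos: [566.9, 47.7, 80.3]
tcp_rot: [-3.141, -0.001, 1.428]
contact_force: [-1.1, 5.4, -2.8]
opening: 0.098
```

```bash
python3 pos.py; python3 look.py y side guard_bar
```

```text
tool in station -107.26858739875007 0.7668685944972573
t 30.8 p [566.9  47.7  80.3] rot [-3.141e+00 -1.000e-03  1.428e+00] F [-1.1  5.4 -2.8] M [ 0.99  0.01 -0.11] op 0.098 q [0.08 0.45 1.87 0.   0.82 0.22]
t 30.8 p [566.9  47.7  80.3] rot [-3.141e+00 -1.000e-03  1.428e+00] F [-1.1  5.4 -2.8] M [ 0.99  0.01 -0.11] op 0.098 q [0.08 0.45 1.87 0.   0.82 0.22]
side guard_bar [([566.0, 46.7, 92.0], 0.74)]
```

Call:
move_arm(
  targets=[-1, 0, 0, 0.3, 0, -1, 0, 0, 0.5, 0, -1, 0, 0, 0.5, 0],
)

```text
clock: 31.2
eef_pos: [567.0, 47.8, 75.8]
tcp_rot: [-3.141, -0.001, 1.428]
contact_force: [-2.6, 6.2, 0.9]
opening: 0.102
```

Call:
move_arm(
  targets=[-1, 0, 0, 0.3, 0, -1, 0, 0, 0.5, 0, -1, 0, 0, 0.5, 0],
)

```text
clock: 31.5
eef_pos: [567.2, 47.8, 74.3]
tcp_rot: [-3.141, -0.001, 1.428]
contact_force: [-15.5, 5.2, 41.0]
opening: 0.1
```

```bash
python3 pos.py; python3 look.py z side,wrist guard_bar
```

```text
tool in station -107.02263009851578 0.8319296370542091
t 31.5 p [567.2  47.8  74.3] rot [-3.141e+00 -1.000e-03  1.428e+00] F [-15.5   5.2  41. ] M [ 0.77  2.46 -0.12] op 0.1 q [0.08 0.46 1.87 0.   0.8  0.22]
t 31.5 p [567.2  47.8  74.3] rot [-3.141e+00 -1.000e-03  1.428e+00] F [-15.5   5.2  41. ] M [ 0.77  2.46 -0.12] op 0.1 q [0.08 0.46 1.87 0.   0.8  0.22]
side guard_bar [([565.4, 40.3, 89.8], 0.76)]
wrist guard_bar [([566.9, 50.9, 90.4], 0.73)]
```

Call:
move_arm(
  targets=[-1, 0, 0, -0.3, 0, -0.2, 0, 0, -0.3, 0, -0.2, 0, 0, -0.3, 0, -0.2, 0, 0, -0.3, 0, -0.2, 0, 0, -0.3, 0, -0.2, 0, 0, -3, 0, -0.2, 0, 0, -7, 0, -0.2, 0, 0, -12, 0, -0.2, 0, 0, -16, 0, -0.2, 0, 0, -16, 0],
)

```text
clock: 32.7
eef_pos: [570.2, 47.1, 236.5]
tcp_rot: [3.132, -0.002, 1.428]
contact_force: [0.7, 0.7, -1.0]
opening: 0.398
```

```bash
python3 pos.py; python3 look.py zz side,wrist,top guard_bar,block_center,station,guard_hinge,jar_mid,tin_mid,bowl_mid,hammer,tray,bench_block,mandrel
```

```text
tool in station -103.95177233916567 0.6241189258525885
t 32.7 p [570.2  47.1 236.5] rot [ 3.132e+00 -2.000e-03  1.428e+00] F [ 0.7  0.7 -1. ] M [-0.01  0.01  0.02] op 0.398 q [ 0.08  0.26  1.75 -0.    1.12  0.22]
t 32.7 p [570.2  47.1 236.5] rot [ 3.132e+00 -2.000e-03  1.428e+00] F [ 0.7  0.7 -1. ] M [-0.01  0.01  0.02] op 0.398 q [ 0.08  0.26  1.75 -0.    1.12  0.22]
side guard_bar [([567.7, 46.8, 94.7], 0.64)]
side block_center [([708.8, 27.9, 77.5], 0.34)]
side station [([672.4, 30.0, 3.1], 0.81)]
side guard_hinge [([738.4, 21.7, 95.0], 0.9), ([382.0, 503.9, -4.2], 0.22)]
side jar_mid [([501.2, 196.6, 26.8], 0.71)]
side tin_mid [([434.0, -64.5, 23.8], 0.7)]
side bowl_mid [([625.5, 229.2, 23.1], 0.86)]
side hammer [([382.7, -514.3, -3.9], 0.96), ([604.0, 43.9, -1.4], 0.51)]
side tray [([599.5, -512.4, -4.4], 0.9)]
side bench_block []
side mandrel [([386.0, 505.7, -0.7], 0.72), ([566.8, 47.9, 91.9], 0.5)]
wrist guard_bar [([563.4, 51.4, 88.3], 0.83), ([501.1, 203.1, 23.9], 0.18)]
wrist block_center []
wrist station [([673.4, 29.2, 0.7], 0.95)]
wrist guard_hinge [([736.9, 25.5, 97.4], 0.84)]
wrist jar_mid [([497.7, 202.0, 22.4], 0.84)]
wrist tin_mid [([433.8, -66.3, 24.8], 0.89)]
wrist bowl_mid [([621.9, 228.2, 22.1], 0.98)]
wrist hammer []
wrist tray []
wrist bench_block []
wrist mandrel []
top guard_bar []
top block_center []
top station [([672.1, 32.0, -5.0], 0.88)]
top guard_hinge [([741.7, 22.8, 95.7], 0.58)]
top jar_mid [([497.6, 203.7, 23.8], 0.46)]
top tin_mid [([432.2, -68.1, 25.1], 0.46)]
top bowl_mid [([627.1, 226.0, 23.2], 0.93)]
top hammer [([385.8, -511.8, 5.9], 0.78)]
top tray [([600.7, -512.9, 3.8], 0.73)]
top bench_block [([636.9, 511.9, -2.1], 0.63)]
top mandrel [([382.4, 508.2, -5.9], 0.54)]
```

View pics/zz_wrist.png

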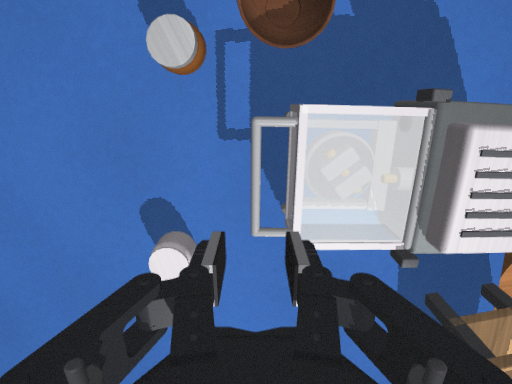

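Call:
move_arm(
  targets=[-1, 0, -0.1, 0, 0, -1, 0, -0.1, 3, 0, -1, 0, -0.1, 6, 0, -1, 0, -0.1, 9, 0, -1, 0, -0.1, 11.5, 0, -1, 0, -0.1, 12.8, 0, -1, 0, -0.1, 13.3, 0, -1, 0, -0.1, 13.3, 0],
)

```text
clock: 35.3
eef_pos: [566.0, 47.1, 97.6]
tcp_rot: [-3.141, 0.0, 1.428]
contact_force: [0.7, 0.6, 0.5]
opening: 0.003
```

Call:
move_arm(
  targets=[-1, 0, 0, 0.3, 0, -1, 0, 0, 0.6, 0, -1, 0, 0, 0.6, 0],
)

```text
clock: 35.6
eef_pos: [567.1, 47.2, 94.6]
tcp_rot: [3.139, -0.001, 1.428]
contact_force: [-5.9, -0.4, 20.6]
opening: 0.001
```

Call:
move_arm(
  targets=[-1, 0, 0, -1, 0, -1, 0, 0, -4, 0, -1, 0, 0, -8, 0, -1, 0, 0, -12, 0, -1, 0, 0, -16, 0, -1, 0, 0, -16, 0, -1, 0, 0, -16, 0],
)

```text
clock: 36.3
eef_pos: [566.5, 47.2, 253.3]
tcp_rot: [3.138, -0.001, 1.428]
contact_force: [-0.7, 1.4, 0.1]
opening: -0.001
```

```bash
python3 look.py fin side,wrist guard_bar,jar_mid,tin_mid,bowl_mid; python3 -c "
from h import *
f=r.grab_frame('wrist');m=r.mark_of(f,'guard_bar');print(m[0])
f=r.grab_frame('side');m=r.mark_of(f,'guard_bar');print(m[0] if m else m)
print(r.sign_off())"
```

```text
t 36.3 p [566.5  47.2 253.3] rot [ 3.138e+00 -1.000e-03  1.428e+00] F [-0.7  1.4  0.1] M [-0.   -0.02  0.04] op -0.001 q [ 0.08  0.24  1.74 -0.    1.16  0.22]
side guard_bar [([567.2, 46.3, 90.2], 0.91)]
side jar_mid [([498.2, 198.5, 31.3], 0.49)]
side tin_mid [([434.0, -61.9, 22.3], 0.69)]
side bowl_mid [([626.4, 226.6, 26.7], 0.91)]
wrist guard_bar [([564.4, 49.9, 91.4], 0.83)]
wrist jar_mid [([498.5, 200.5, 22.3], 0.75), ([624.7, 226.0, 25.5], 0.19)]
wrist tin_mid [([434.0, -69.1, 26.1], 0.6)]
wrist bowl_mid [([625.1, 229.4, 23.8], 0.92)]
{'position': [562.1, 49.4, 92.3], 'conf': 0.84}
{'position': [566.6, 49.7, 88.0], 'conf': 0.93}
the job is handed in; nothing more can be done
None
```

The job is done and was handed in at about 36.5 s of the 72 s allowed; no verdict was reported.

- **Guard up:** I pinched the pull bar and swung the guard up to about 1.7 rad.
- **Block in:** I gripped the block by its jaws and slid it along the bench to the bay mouth. I then let go and pushed it in with two half-open fingers until it stopped. The push force rose to about 17 N while the block moved less than 1 mm.
- **Guard closed:** I lowered the guard with the bar pinched, at 1 rad/s or less and slower near the end. I then pressed the bar once from above and moved the arm clear.

**Last checks**
- **Block:** Before the guard came down, the network placed the block at about (674, 32) mm on average over the three cameras, against my estimate of home at (673, 32). Single readings were up to 5 mm apart. I could not measure it again under the closed guard; the last wrist picture I viewed, taken just before the final press on the bar, showed it still seated under the nose.
- **Guard:** The press met the bar at z = 95 mm, which is its closed height. Bar readings after that were 88–92 mm, against 90 mm when closed. One reading before the press was 94.7 mm.
- **Bystanders:** All seven stayed within the few millimetres of measuring noise. The final jar, tin and bowl readings agree with that.
- **Forces:** The highest wrist force I read was about 44 N, held through the fingers as the guard reached its stop. It was under the wrist limit and I eased it off straight away.

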